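# Gather tissue cassettes in one corner of a shaker tray

### The job

Free the tray on the shaker: swing the red hold-down lever a quarter turn towards you, so that its handle points straight at the control panel's side, over the white mark. Then take the tray by the blue grip on its far side and tip it, about 30 degrees and never past 45, towards its near right corner (the microscope's side), that corner staying down at the platform and lowest, until all four loose tissue cassettes have slid together into it for counting. Do not touch the cassettes or spill them, and finish while still gripping the tray and holding it still, tilted like that: do not set it down or let go.

Things in the scene. Friction and masses are not known exactly. Their poses are not given: they have to be found in the camera images.
- shaker: White bench shaker, off, fixed. Origin: centre of its underside on the table; x points away from its dark control panel, y left. Aluminium platform 222 x 309 mm with a black mat, top 74 mm above the table; the tray stands on the mat between four corner brackets, 10 mm high, about 3 mm play each side. A white line on the platform marks where the lever parks.
- clamp_lever (a joint): Red hold-down lever on the left of the platform, vertical axis. 0 = clamped: nose over the tray's left rim (tray cannot be tipped), handle pointing to the shaker's +y; grows anticlockwise from above; pi/2 = parked: handle pointing to the shaker's -x over the white line, nose clear. Travel 0 to 2.2 rad, starts at 0 to 0.25; no detent, light friction (1 N at the knob) keeps it where it is left.
- lever_knob (a point): Centre of the grip part of the upright round black knob on the lever's handle: 18 mm diameter, its cylinder reaches from 15 mm below this point to 10 mm above it; the top of the flat red arm (16 mm wide) lies 22 mm below this point. 70 mm from the lever's axis.
- lever_pivot (a point): Point on the lever's vertical axis, at the height of the underside of its arm (107 mm above the table; fixed to the shaker).
- tray: White shallow tray, loose on the mat, 178 x 248 x 31 mm over all, 0.25 to 0.4 kg. Origin: centre of its underside; x away from the robot, y left along its long side, z up. Inside x +-81, y +-116 mm, floor 3 mm above the underside; foot 168 x 238 mm. Two blue upright grips, at the middle of the far and of the near long side, rigidly fixed to it.
- tray_grip (a point): Centre of the blue upright grip on the far long side: a rigid tab 12 mm thick (along the tray's x), 56 mm wide (along y), from 24 mm above to 14 mm below this point; 48 mm above the tray's underside, 88.5 mm from its middle.
- gather_corner (a point): The inner corner of the tray floor nearest the robot and on the right (the microscope's side): at x = -81, y = -116, z = 3 mm of the tray. The cassettes are to lie here at the end. Some may queue up along a wall on the way; rocking the slope a little to either side closes them up.
- near_left_corner (a point): Inner floor corner of the tray, near side, left (x = -81, y = 116, z = 3 mm of the tray).
- far_right_corner (a point): Inner floor corner of the tray, far side, right (x = 81, y = -116, z = 3 mm of the tray).
- cassette_pink: Pink plastic tissue cassette, 40 x 28 x 7 mm, 12 g, lying loose and flat on the tray's floor. Origin at the centre of its underside, x along its length. It slides easily: friction on the tray about 0.11 to 0.17.
- cassette_yellow: Yellow plastic tissue cassette, 40 x 28 x 7 mm, 12 g, lying loose and flat on the tray's floor. Origin at the centre of its underside, x along its length. It slides easily: friction on the tray about 0.11 to 0.17.
- cassette_green: Green plastic tissue cassette, 40 x 28 x 7 mm, 12 g, lying loose and flat on the tray's floor. Origin at the centre of its underside, x along its length. It slides easily: friction on the tray about 0.11 to 0.17.
- cassette_blue: Blue plastic tissue cassette, 40 x 28 x 7 mm, 12 g, lying loose and flat on the tray's floor. Origin at the centre of its underside, x along its length. It slides easily: friction on the tray about 0.11 to 0.17.

How it is judged:
On the way, in this order (a step that is already met when the one before it is completed fails the run):
1. the lever is parked a quarter turn open, within about 11 degrees (value of joint clamp_lever between 1.37 and 1.77 rad), for 0.2 s.
2. the tray is held by the fingers and tilted towards the near right corner (distance between the grasp point and tray_grip below 0.045 m and contact force between the fingers and tray above 1 N and angle between tray's own z axis and vertical between 0.26 and 0.75 rad and height (world z) of each of near_left_corner, far_right_corner above 0.102 m), for 0.2 s.
At the end, for the whole second after the job is handed in: Lever 1.37 to 1.77 rad open; fingers hold the tray (over 1 N) within 45 mm of the far grip, tilt 0.26 to 0.75 rad; gathering corner under 95 mm above the table (mat: 74), both neighbouring corners over 102 mm; each cassette centre within 130 mm of that corner, in the tray; all at rest (all of step 1 and all of step 2 and height (world z) of gather_corner below 0.095 m and distance between each of cassette_pink, cassette_yellow, cassette_green, cassette_blue and gather_corner below 0.13 m and z of each of cassette_pink, cassette_yellow, cassette_green, cassette_blue in the frame of tray below 0.03 m and linear speed of each of cassette_pink, cassette_yellow, cassette_green, cassette_blue below 0.02 m/s and angular speed of tray below 0.1 rad/s); the arm keeps its last pose, push and grip.
It fails at once if a cassette is touched by the fingers (contact force between the fingers and cassette_pink above 0.5 N or contact force between the fingers and cassette_yellow above 0.5 N or contact force between the fingers and cassette_green above 0.5 N or contact force between the fingers and cassette_blue above 0.5 N).
It fails at once if a cassette leaves the tray (z of any of cassette_pink, cassette_yellow, cassette_green, cassette_blue in the frame of tray above 0.045 m or z of any of cassette_pink, cassette_yellow, cassette_green, cassette_blue in the frame of tray below -0.01 m).
It fails at once if the tray is tipped past 45 degrees (angle between tray's own z axis and vertical above 0.79 rad).
It also fails if it takes over 58 s, if anything falls off the work surface, if the arm or the gripper's body presses on something with over 40 N, if the wrist force passes 120 N, or if a joint passes its speed limit or range.

### The arm

A 6-joint arm with a two-finger parallel gripper is mounted at the origin on a cart in front of the work surface, level with it; the furniture and walls round the work are solid. World frame = base frame: x ahead of the robot, y to its left, z up, the work surface at z = 0. Lengths are in m, angles in rad, forces in N, time in s.
With the tool pointing down it reaches from about 0.3 to 0.875 m from the base axis. Payload 4.2 kg.
Tool frame: the origin (TCP) lies at the very end of the fingers, on their centre line; the grasp point (between the pads) lies ctrl.grip_point_offset behind it (ctrl.grip_point_offset is the distance from the TCP to the grasp point, in m); z points along the fingers, y is the line along which they close (so a half turn about z gives the same grasp; the last joint's range is limited). The gripper opens to 85 mm and grips with 20 to 120 N. Pads are 22 mm wide; open, the fingers measure 114 mm over their backs; the gripper's body (76 mm by 85 mm) begins 54 mm behind the grasp point. The pads swing forward as they close: fully open they stand 13 mm farther back than shut.
Start: joints at [-1.127, 0.32, 1.565, -0, 1.257, -0.02], TCP at [0.257, -0.514, 0.231] pointing down, gripper open.
Joint ranges: [-3.11, 3.11], [-0.84, 2.01], [0.21, 2.61], [-1.34, 4.49], [0.05, 2.63], [-2.56, 2.56]. Speed limits (rad/s): [2.57, 2.57, 3.14, 3.14, 3.14, 3.14].

### API

Orientations are given as a rotation vector (axis times angle).
In Python, from rig import ctrl, viewer, job gives the robot as it stands.
- The arm moves only by the shell command python3 -m handwheel 'ROWS' [FORCE]. ROWS is JSON, a list of rows, each a list of 3 entries, a list of its own where there are three numbers: the shift along the tool's x, y, z in mm, then the turn, a rotation vector about the tool's x, y, z in rad, then the finger opening in mm, from 0 to 85.4. A call has 1 to 10 rows; each row shifts and turns the commanded pose from where the row before left it, along the tool's axes as they then stand; what a row does not reach is not made up. A row lasts 1/12 s, in which the tool goes at most 41.7 mm and 7.16 degrees, less where a joint would pass 70% of its speed; a pose out of reach is approached as far as the arm can. A call with a gripper value outside its range is refused whole. The fingers move at their own pace and stop on an object; FORCE is the grip in N (left out, the last holds). Time passes only in rows, so rows that do not move let the fingers close. It gives the time, the measured TCP pose, the force, the opening and the grip force at its end, in the units of the state.
- ctrl.get_state(): the state, without advancing time (a new reading comes with each control period).
- viewer.camera(name): name is "scene" or "top" or "wrist"; returns a dict with "pixels" (480x640x3 uint8, red, green, blue), "mtx" (3x3 intrinsics, pixels), "pose" (4x4, takes a point from camera to world coordinates). Camera axes: x right, y down, z forward; pixel columns grow to the right and rows downward; lengths in m; the calibration is good to about 2 mm. A picture is of the moment at which its call begins. There is no depth.
- job.finish_job(): hands the job in; it is judged then, once.
The state is a dict: "t": time; "joint_pos": joint angles; "joint_velocities": joint speeds; "tau": joint torques, N m; "ee_pos": TCP position; "ee_rot": TCP orientation; "wrist_force": force on the tool from outside, world axes, zero at the start; "moment": the same for the moment, N m; "finger_gap": opening from 0.0 (shut) to 1.0 (fully open); "finger_force": force on a finger pad.
Only numpy, scipy, OpenCV 4.12 (cv2) and the standard library are available. Lean on these libraries where they do the work, as an engineer would, in place of code of your own. Each camera call takes 0.05 s, during which the arm holds its last target. There are 200 camera calls.

## Working session

There is one attempt and no reset: what is moved stays moved. The work goes in short steps, Python scripts to look and compute and a shell command to move; the robot and the scene stay as the last step left them, time stands still between calls to the robot, and variables do not carry over. Pictures are saved under pics/ and viewed, at most 10 in all, crops included, and the job is handed in when it is done.

```bash
mkdir -p pics; ls; python3 - <<'E'
from rig import ctrl, viewer, job
import cv2,numpy as np
np.set_printoptions(precision=4,suppress=True)
print(ctrl.get_state(), ctrl.grip_point_offset)
for n in ["scene","top"]:
    c=viewer.camera(n); cv2.imwrite(f"pics/{n}0.png",c["pixels"][:,:,::-1]); print(n,c["mtx"],c["pose"])
E
```

```text
pics
{'t': 0.0, 'joint_pos': array([-1.127 ,  0.3203,  1.5657,  0.    ,  1.2574, -0.02  ]), 'joint_velocities': array([ 0.001 ,  0.0003, -0.0007,  0.0005, -0.0015,  0.0019]), 'tau': array([ -0.0026, -41.5535, -23.416 ,  -0.0003,   0.0085,   0.    ]), 'ee_pos': array([ 0.257 , -0.5138,  0.2305]), 'ee_rot': array([-3.0558, -0.7215,  0.0006]), 'wrist_force': array([0.0085, 0.0927, 0.5793]), 'moment': array([ 0.0639, -0.009 , -0.0192]), 'finger_force': 0.0, 'finger_gap': 0.9994435766912753} 0.0187
scene [[624.4937   0.     312.8388]
 [  0.     624.4937 238.6673]
 [  0.       0.       1.    ]] [[-0.6141 -0.3098  0.7259 -0.2625]
 [-0.7888  0.2711 -0.5516  0.8229]
 [-0.0259 -0.9113 -0.4109  0.5464]
 [ 0.      0.      0.      1.    ]]
top [[603.8266   0.     322.6113]
 [  0.     603.8266 231.0498]
 [  0.       0.       1.    ]] [[-0.0241 -0.9886  0.1483  0.415 ]
 [-0.9997  0.0253  0.0067  0.2123]
 [-0.0104 -0.1481 -0.9889  0.9581]
 [ 0.      0.      0.      1.    ]]
```

View pics/scene0.png

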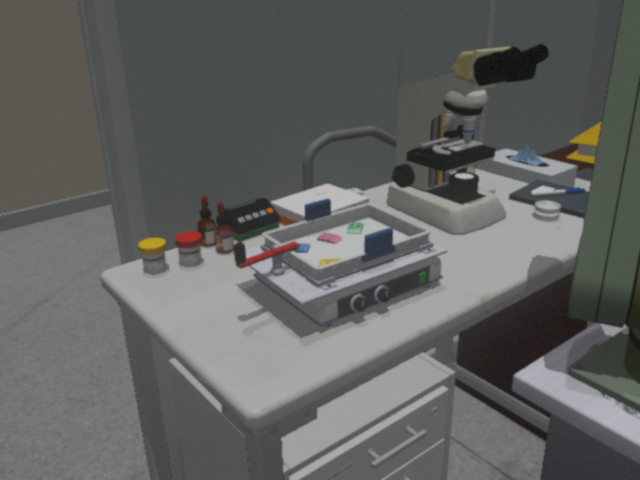

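View pics/top0.png

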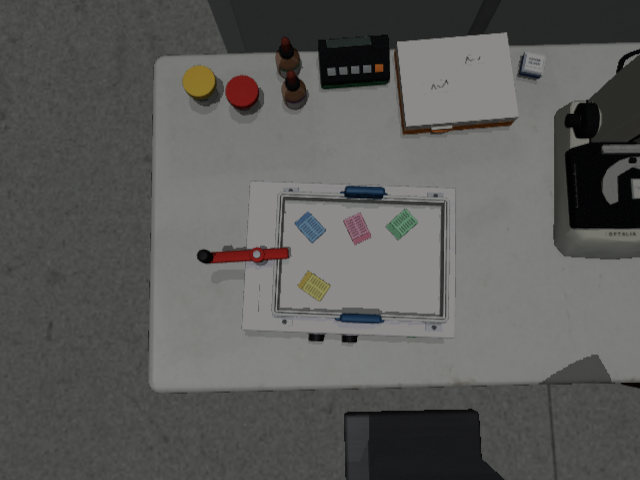

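The scene view shows the shaker with its lever clamped (knob near 240,253). In the top view the knob is near (205,257), the pivot at (257,255), the far grip at (364,192) and the near grip at (361,318). I'll enlarge the top view.

```bash
python3 - <<'E'
import cv2
i=cv2.imread("pics/top0.png")[170:350,190:460]
cv2.imwrite("pics/crop0.png",cv2.resize(i,None,fx=2.96,fy=2.96,interpolation=cv2.INTER_CUBIC))
E
```

```text
(no output)
```

View pics/crop0.png

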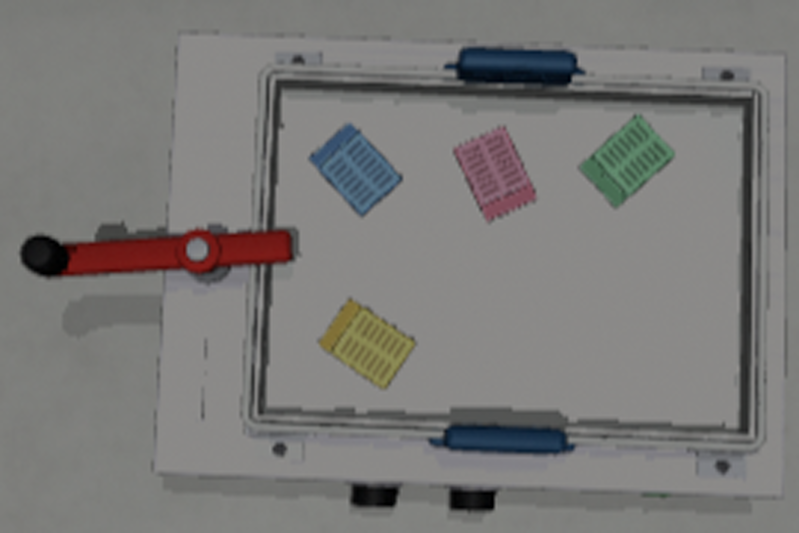

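The crop shows the knob at (42,252), the hub at (197,250), the far grip's top at (517,60), the near grip's top at (506,436), and the platform corners at (180,33), (785,55), (783,495) and (157,472).

```bash
cat > h.py <<'E'
import numpy as np
from scipy.spatial.transform import Rotation as R
np.set_printoptions(precision=4,suppress=True)
def ray(c,uv,z):
    d=c["pose"][:3,:3]@np.linalg.solve(c["mtx"],[*uv,1]); o=c["pose"][:3,3]
    return o+d*(z-o[2])/d[2]
def proj(c,p):
    q=np.linalg.inv(c["pose"])@[*p,1]; q=c["mtx"]@q[:3]; return q[:2]/q[2]
E
python3 - <<'E'
from h import *
from rig import viewer
c=viewer.camera("top"); s=viewer.camera("scene")
f=lambda u,v,z:ray(c,(190+(u+.5)/2.96-.5,170+(v+.5)/2.96-.5),z)
for n,u,v,z in [("knobtop",42,250,.147),("hub",197,250,.119),("fg",517,60,.146),("ng",506,434,.146),("TL",180,33,.074),("TR",785,55,.074),("BR",783,495,.074),("BL",157,472,.074),("line0",206,340,.074),("line1",203,418,.074)]:
    p=f(u,v,z); print(n,p,"scene px",proj(s,p))
E
```

```text
knobtop [0.5092 0.3793 0.147 ] scene px [239.6063 241.671 ]
hub [0.5106 0.3117 0.119 ] scene px [275.7993 245.6616]
fg [0.5924 0.1592 0.146 ] scene px [317.6666 195.3405]
ng [0.4209 0.17   0.146 ] scene px [377.5218 224.1203]
TL [0.6266 0.3248 0.074 ] scene px [233.9106 249.8931]
TR [0.6072 0.0194 0.074 ] scene px [367.9801 210.7393]
BR [0.3888 0.0327 0.074 ] scene px [446.2868 246.9027]
BL [0.4071 0.3374 0.074 ] scene px [302.3008 298.9313]
line0 [0.4709 0.3129 0.074 ] scene px [290.629  278.9779]
line1 [0.4327 0.3147 0.074 ] scene px [304.0297 288.0174]
```

```bash
python3 - <<'E'
import cv2
i=cv2.imread("pics/scene0.png")[180:330,220:460]
cv2.imwrite("pics/crop1.png",cv2.resize(i,None,fx=3.33,fy=3.33,interpolation=cv2.INTER_CUBIC))
E
```

```text
(no output)
```

View pics/crop1.png

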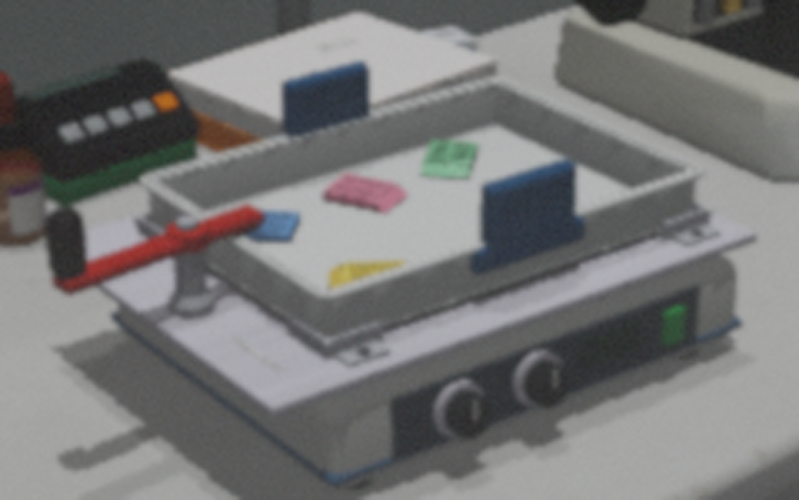

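```bash
cat >> h.py <<'E'
def tri(cs,uvs):
    A=[];b=[]
    for c,uv in zip(cs,uvs):
        d=c["pose"][:3,:3]@np.linalg.solve(c["mtx"],[*uv,1]); d/=np.linalg.norm(d)
        P=np.eye(3)-np.outer(d,d); A.append(P); b.append(P@c["pose"][:3,3])
    x=np.linalg.lstsq(np.vstack(A),np.hstack(b),rcond=None)[0]
    return x,[np.linalg.norm(a@x-bb)*1e3 for a,bb in zip(A,b)]
E
python3 - <<'E'
from h import *
from rig import viewer
c=viewer.camera("top"); s=viewer.camera("scene")
print(c["pose"][:3,3],s["pose"][:3,3])
for n,a,b in [("knobtop",(42,250),(67,212)),("fgL",(458,61),(285,86)),("fgR",(577,64),(367,67)),("ngL",(445,438),(483,186)),("ngR",(567,441),(574,163)),("BR",(783,495),(757,236)),("BL",(157,472),(272,408)),("hub",(197,250),(190,228))]:
    p=tri([c,s],[(190+(a[0]+.5)/2.96-.5,170+(a[1]+.5)/2.96-.5),(220+(b[0]+.5)/3.33-.5,180+(b[1]+.5)/3.33-.5)]); print(n,p)
E
```

```text
[0.415  0.2123 0.9581] [-0.2625  0.8229  0.5464]
knobtop (array([0.5093, 0.3795, 0.1443]), [np.float64(0.34368077929960145), np.float64(0.34368077929930246)])
fgL (array([0.5957, 0.1861, 0.132 ]), [np.float64(0.03560683001198622), np.float64(0.03560683001136658)])
fgR (array([0.5933, 0.1298, 0.1296]), [np.float64(0.04891736267935753), np.float64(0.04891736267990757)])
ngL (array([0.4202, 0.1978, 0.134 ]), [np.float64(0.6617131847357738), np.float64(0.6617131847359814)])
ngR (array([0.4168, 0.1411, 0.1311]), [np.float64(0.4592169282171629), np.float64(0.45921692821761223)])
BR (array([0.3884, 0.031 , 0.0665]), [np.float64(0.24189901399143623), np.float64(0.24189901399138491)])
BL (array([0.4074, 0.3386, 0.0686]), [np.float64(0.5350917776550422), np.float64(0.5350917776553239)])
hub (array([0.5105, 0.3114, 0.1147]), [np.float64(0.9819228824672109), np.float64(0.9819228824676698)])
```

```bash
cat >> h.py <<'E'
def down(yaw):  # tool pointing down, tool y at world yaw (deg)
    y=np.array([np.cos(np.radians(yaw)),np.sin(np.radians(yaw)),0]); z=np.array([0,0,-1.])
    return R.from_matrix(np.column_stack([np.cross(y,z),y,z]))
def plan(poses,p,r):
    """tool-axis rows (mm, rad) through a list of (pos, R) from (p,r); carries rounding along"""
    for q,Q in poses:
        s=np.round(r.inv().apply(np.array(q)-p)*1e3,1); w=np.round((r.inv()*Q).as_rotvec(),3)
        p=p+r.apply(s/1e3); r=r*R.from_rotvec(w); print(s,w)
    return p,r
def now():
    from rig import ctrl
    s=ctrl.get_state(); return s["ee_pos"],R.from_rotvec(s["ee_rot"])
E
python3 - <<'E'
from h import *
p,r=now(); print(r.as_matrix())
print("first: turn only then straight")
T=down(1); print((r.inv()*T).as_rotvec())
print(T.inv().apply(np.array([.5093,.3795,.25])-p)*1e3)
E
```

```text
[[ 0.8944  0.4473 -0.0003]
 [ 0.4473 -0.8944  0.0005]
 [-0.     -0.0006 -1.    ]]
first: turn only then straight
[-0.0006 -0.0003 -1.1245]
[889.0863 267.696  -18.9718]
```

```bash
python3 -m handwheel '[[[0,0,-4],[0,0,-0.1125],85],[[0,0,-4],[0,0,-0.1125],85],[[0,0,-4],[0,0,-0.1125],85],[[0,0,-4],[0,0,-0.1125],85],[[0,0,-4],[0,0,-0.1125],85],[[0,0,-4],[0,0,-0.1125],85],[[0,0,-4],[0,0,-0.1125],85],[[0,0,-4],[0,0,-0.1125],85],[[0,0,-4],[0,0,-0.1125],85],[[0,0,-4],[0,0,-0.1125],85]]' 20 &&
python3 -m handwheel '[[[37,11.2,0],[0,0,0],85],[[37,11.2,0],[0,0,0],85],[[37,11.2,0],[0,0,0],85],[[37,11.2,0],[0,0,0],85],[[37,11.2,0],[0,0,0],85],[[37,11.2,0],[0,0,0],85],[[37,11.2,0],[0,0,0],85],[[37,11.2,0],[0,0,0],85],[[37,11.2,0],[0,0,0],85],[[37,11.2,0],[0,0,0],85]]' &&
python3 -m handwheel '[[[37,11.2,0],[0,0,0],85],[[37,11.2,0],[0,0,0],60],[[37,11.2,0],[0,0,0],60],[[37,11.2,0],[0,0,0],60],[[37,11.2,0],[0,0,0],60],[[37,11.2,0],[0,0,0],60],[[37,11.2,0],[0,0,0],60],[[37,11.2,0],[0,0,0],60],[[37,11.2,0],[0,0,0],60],[[0,0,0],[0,0,0],60]]'
python3 - <<'E'
from h import *
from rig import viewer
import cv2
p,r=now()
print(r.inv().apply(np.array([.5093,.3795,.2])-p)*1e3,(r.inv()*down(1)).as_rotvec())
w=viewer.camera("wrist"); cv2.imwrite("pics/w1.png",w["pixels"][:,:,::-1])
for n,q in dict(knob=[.509,.379,.145],hub=[.5105,.3117,.115],fg=[.5945,.158,.132],fg2=[.5945,.158,.146]).items(): print(n,proj(w,q))
E
```

```text
t: 1.13
ee_pos: [0.2572, -0.5142, 0.2714]
ee_rot: [-2.195, -2.247, -0.0]
wrist_force: [0.2, -0.1, 0.0]
finger_gap: 0.993
finger_force: 0.0
t: 1.97
ee_pos: [0.3625, -0.1405, 0.2715]
ee_rot: [2.201, 2.24, 0.001]
wrist_force: [0.9, -0.2, -0.1]
finger_gap: 0.997
finger_force: 0.0
t: 2.8
ee_pos: [0.4588, 0.1982, 0.2708]
ee_rot: [-2.194, -2.246, -0.005]
wrist_force: [0.3, -0.1, -0.6]
finger_gap: 0.699
finger_force: 0.0
[179.8709  54.5604  71.453 ] [ 0.0011 -0.0033  0.0057]
knob [410.3764 -54.1916]
hub [393.8283  70.7236]
fg [481.2864 270.0138]
fg2 [488.6094 277.0972]
```

View pics/w1.png

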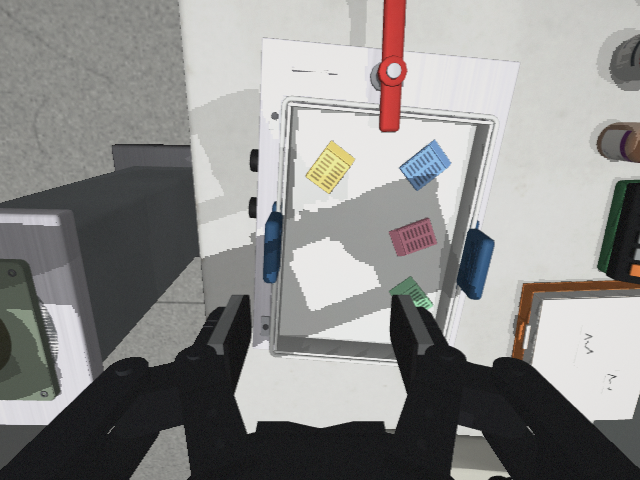

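The wrist view shows the hub at (393,71), as predicted, and the far grip at about (478,263). The calibration is consistent, so I'll go on to the knob.

```bash
python3 -m handwheel '[[[36,11,5],[0,0,0],60],[[36,11,8],[0,0,0],60],[[36,11,8],[0,0,0],60],[[36,11,10],[0,0,0],60],[[36,10.6,10],[0,0,0],60],[[0,0,0],[0,0,0],60]]'
python3 - <<'E'
from h import *
from rig import viewer
import cv2
p,r=now()
print(p,r.inv().apply(np.array([.5093,.3795,.122])-p)*1e3,(r.inv()*down(1)).as_rotvec())
w=viewer.camera("top"); cv2.imwrite("pics/t2.png",cv2.resize(w["pixels"][180:330,150:350,::-1],None,fx=4,fy=4))
for n,q in dict(knob=[.509,.379,.145],hub=[.5105,.3117,.115],tcp=p).items(): print(n,(proj(w,q)-[150,180])*4)
E
```

```text
t: 3.35
ee_pos: [0.5092, 0.3773, 0.2268]
ee_rot: [-2.197, -2.243, 0.003]
wrist_force: [1.0, -1.0, 0.3]
finger_gap: 0.701
finger_force: 0.0
[0.5092 0.3773 0.2268] [  2.1431   0.4516 104.7625] [-0.0027 -0.0004  0.0031]
knob [217.4533 297.8249]
hub [426.1286 298.1483]
tcp [168.3721 267.7415]
```

```bash
python3 -m handwheel '[[[2.1,0.4,25],[0,0,0],60],[[0,0,30],[0,0,0],60],[[0,0,30],[0,0,0],60],[[0,0,19.8],[0,0,0],60],[[0,0,0],[0,0,0],60],[[0,0,0],[0,0,0],10],[[0,0,0],[0,0,0],10],[[0,0,0],[0,0,0],10],[[0,0,0],[0,0,0],10],[[0,0,0],[0,0,0],10]]' 20
python3 - <<'E'
from h import *
p,r=now()
print(p)
c=np.array([.5108,.3115]); k=p[:2]; rad=np.linalg.norm(k-c); a0=np.degrees(np.arctan2(*(k-c)[::-1])); print(rad*1e3,a0)
n=14; a1=176.6; P=[]
for i in range(1,n+1):
    d=(a1-a0)*i/n; P.append((np.r_[c+R.from_euler('z',d,degrees=True).apply([*(k-c),0])[:2],p[2]],R.from_euler('z',d,degrees=True)*r))
print(plan(P,p,r)[0])
E
```

```text
t: 4.23
ee_pos: [0.51, 0.3758, 0.1278]
ee_rot: [2.201, 2.241, 0.006]
wrist_force: [-0.4, -1.5, 6.9]
finger_gap: 0.204
finger_force: 20.6
[0.51   0.3758 0.1278]
64.28201843717953 90.71092217208488
[-0.3 -6.9 -0. ] [ 0.     0.    -0.107]
[-0.4 -6.8 -0. ] [ 0.     0.001 -0.107]
[-0.3 -6.9 -0.1] [ 0.001  0.    -0.107]
[-0.3 -6.9  0. ] [-0.     0.    -0.107]
[-0.4 -6.9 -0. ] [-0.     0.001 -0.107]
[-0.3 -6.8 -0. ] [ 0.     0.    -0.107]
[-0.3 -6.9 -0.1] [ 0.     0.    -0.108]
[-0.3 -6.9  0. ] [ 0.     0.001 -0.107]
[-0.4 -6.8 -0. ] [ 0.     0.    -0.107]
[-0.3 -6.9 -0. ] [ 0.001  0.001 -0.107]
[-0.3 -6.9 -0.1] [-0.    -0.    -0.107]
[-0.4 -6.9  0. ] [ 0.     0.    -0.107]
[-0.3 -6.8 -0. ] [ 0.     0.001 -0.107]
[-0.3 -6.9 -0. ] [ 0.    -0.    -0.107]
[0.4466 0.3153 0.1278]
```

```bash
python3 -m handwheel '[[[-0.3,-6.9,0],[0,0,-0.107],10],[[-0.3,-6.9,0],[0,0,-0.107],10],[[-0.4,-6.9,0],[0,0,-0.107],10],[[-0.3,-6.9,0],[0,0,-0.107],10],[[-0.3,-6.9,0],[0,0,-0.107],10],[[-0.4,-6.9,0],[0,0,-0.107],10],[[-0.3,-6.9,0],[0,0,-0.107],10]]' && python3 -m handwheel '[[[-0.3,-6.9,0],[0,0,-0.107],10],[[-0.3,-6.9,0],[0,0,-0.107],10],[[-0.4,-6.9,0],[0,0,-0.107],10],[[-0.3,-6.9,0],[0,0,-0.107],10],[[-0.3,-6.9,0],[0,0,-0.107],10],[[-0.4,-6.9,0],[0,0,-0.107],10],[[-0.3,-6.9,0],[0,0,-0.107],10],[[0,0,0],[0,0,0],10],[[0,0,0],[0,0,0],10],[[0,0,0],[0,0,0],10]]'
python3 - <<'E'
from h import *
p,r=now(); c=np.array([.5108,.3115]); k=p[:2]-c
print(p,np.linalg.norm(k),np.degrees(np.arctan2(k[1],k[0])), r.as_matrix())
E
```

```text
t: 4.82
ee_pos: [0.4666, 0.3582, 0.1278]
ee_rot: [1.219, 2.891, 0.006]
wrist_force: [0.8, -1.1, 6.7]
finger_gap: 0.199
finger_force: 20.6
t: 5.65
ee_pos: [0.4467, 0.3154, 0.1278]
ee_rot: [0.086, 3.136, 0.004]
wrist_force: [0.2, -1.4, 7.9]
finger_gap: 0.2
finger_force: 20.6
[0.4467 0.3154 0.1278] 0.06417964727733616 176.5061411929487 [[-0.9985  0.0546  0.0042]
 [ 0.0546  0.9985  0.0022]
 [-0.0041  0.0024 -1.    ]]
```

```bash
python3 -m handwheel '[[[0,0,0],[0,0,0],40],[[0,0,0],[0,0,0],40],[[0,0,0],[0,0,0],40],[[0,0,-30],[0,0,0],45],[[0,0,-35],[0,0,0],45],[[0,0,-35],[0,0,0],60],[[0,0,-20],[0,0,0],60],[[0,0,0],[0,0,0],60]]'
python3 - <<'E'
from h import *
p,r=now(); n=14; T=down(-3.6); q=np.array([.5945,.158,.247]); P=[]
w=(T*r.inv()).as_rotvec()
for i in range(1,n+1): P.append((p+(q-p)*i/n,R.from_rotvec(w*i/n)*r))
print(p,r.inv().apply(q-p)*1e3, r.inv().apply([0,-.1,0])); plan(P,p,r)
E
```

```text
t: 6.32
ee_pos: [0.4474, 0.3163, 0.2506]
ee_rot: [0.086, 3.132, 0.009]
wrist_force: [0.9, 0.2, 1.2]
finger_gap: 0.704
finger_force: 0.0
[0.4474 0.3163 0.2506] [-155.507  -150.0973    3.8988] [-0.0055 -0.0998 -0.0006]
[-11.1 -10.7   0.3] [0.001 0.    0.113]
[-12.3  -9.4   0.3] [0.001 0.    0.113]
[-13.2  -8.    0.3] [0.    0.    0.112]
[-14.   -6.4   0.3] [0.001 0.    0.113]
[-14.7  -4.8   0.3] [0.001 0.001 0.113]
[-15.1  -3.1   0.3] [ 0.001 -0.     0.113]
[-15.4  -1.4   0.3] [ 0.001 -0.     0.112]
[-15.4   0.3   0.2] [ 0.    -0.     0.113]
[-15.3   2.1   0.3] [0.001 0.    0.113]
[-15.    3.7   0.3] [0.001 0.    0.113]
[-14.4   5.5   0.3] [0.001 0.    0.113]
[-13.8   7.    0.3] [0.001 0.    0.112]
[-12.8   8.6   0.3] [0.    0.001 0.113]
[-11.9   9.9   0.2] [ 0.001 -0.     0.113]
```

```bash
python3 -m handwheel '[[[-11,-10.7,0.3],[0,0,0.113],60],[[-12.3,-9.4,0.3],[0,0,0.113],60],[[-13.2,-8,0.3],[0,0,0.113],60],[[-14,-6.4,0.3],[0,0,0.113],60],[[-14.7,-4.8,0.3],[0,0,0.113],60],[[-15.1,-3.1,0.3],[0,0,0.113],60],[[-15.4,-1.4,0.3],[0,0,0.113],60]]' && python3 -m handwheel '[[[-15.4,0.3,0.3],[0,0,0.113],60],[[-15.3,2.1,0.3],[0,0,0.113],60],[[-15,3.7,0.3],[0,0,0.113],60],[[-14.4,5.5,0.3],[0,0,0.113],60],[[-13.8,7,0.3],[0,0,0.113],60],[[-12.8,8.6,0.3],[0,0,0.113],60],[[-11.9,9.9,0.3],[0,0,0.113],60],[[0,0,0],[0,0,0],60],[[0,0,0],[0,0,0],60]]'
python3 - <<'E'
from h import *
from rig import viewer
import cv2
p,r=now(); T=down(-3.6); print(p,(r.inv()*T).as_rotvec())
w=viewer.camera("wrist"); s=viewer.camera("scene"); t=viewer.camera("top")
np.savez("m.npz",w=w["pixels"],s=s["pixels"],wm=w["mtx"],wp=w["pose"])
a=cv2.resize(w["pixels"][:,:,::-1],(800,600))
cv2.imwrite("pics/w3.png",a)
b=cv2.resize(t["pixels"][180:330,190:470,::-1],None,fx=2.8,fy=2.8)
cv2.imwrite("pics/t3.png",b)
for z in(.105,.122,.132,.146):print(z,proj(w,[.5945,.158,z])*1.25)
E
```

```text
t: 6.9
ee_pos: [0.5186, 0.2349, 0.2418]
ee_rot: [-1.296, -2.86, 0.003]
wrist_force: [0.1, 0.7, -0.6]
finger_gap: 0.704
finger_force: 0.0
t: 7.65
ee_pos: [0.5917, 0.1559, 0.2398]
ee_rot: [-2.291, -2.147, 0.004]
wrist_force: [-0.9, -0.5, -0.8]
finger_gap: 0.705
finger_force: 0.0
[0.5917 0.1559 0.2398] [-0.0028  0.0005 -0.0023]
0.105 [406.8772 273.0138]
0.122 [407.1839 280.8834]
0.132 [407.3819 285.9648]
0.146 [407.6844 293.7295]
```

View pics/w3.png

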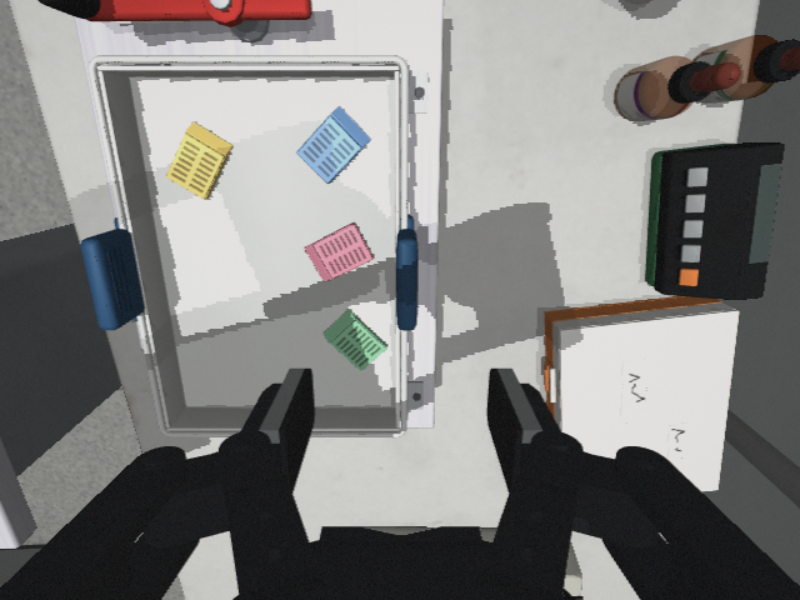

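View pics/t3.png

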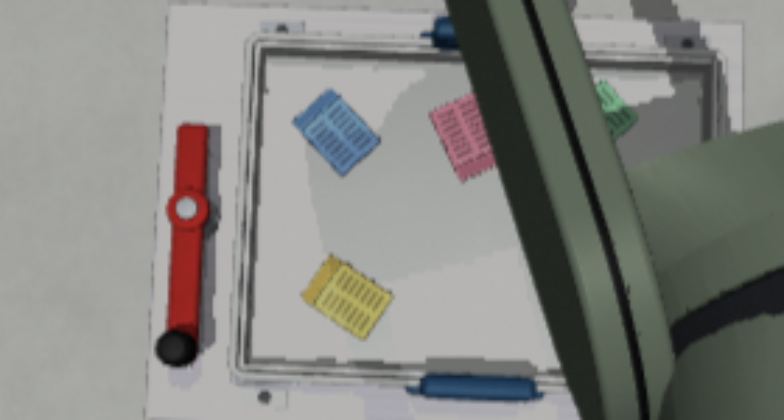

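The lever lies over the white line (knob at 178,348; hub at 188,209). In the wrist view the far grip's top spans (397–417, 229–329), centred between the fingers' lines as predicted.

```bash
python3 - <<'E'
from h import *
m=np.load("m.npz"); f=m["wm"][0,0]; P=m["wp"]; print(f,P[:3,3],P[:3,2])
w=dict(mtx=m["wm"],pose=P)
for z in (.12,.126,.132,.138,.146):
    a=ray(w,(407/1.25,229/1.25),z);b=ray(w,(407/1.25,329/1.25),z); print(z,(a+b)/2,np.linalg.norm(a-b))
p,r=now()
print(r.inv().apply(np.array([.5945,.158,.112])-p)*1e3)
E
```

```text
363.33242721752833 [0.5963 0.2376 0.3816] [-0.0234 -0.3178 -0.9479]
0.12 [0.5944 0.1574 0.12  ] 0.06288204274262015
0.126 [0.5944 0.1593 0.126 ] 0.061440021717230786
0.132 [0.5945 0.1611 0.132 ] 0.05999800069184138
0.138 [0.5945 0.1629 0.138 ] 0.05855597966645202
0.146 [0.5946 0.1654 0.146 ] 0.05663328496593287
[  1.3812   3.2213 128.7742]
```

```bash
python3 -m handwheel '[[[1.4,3.2,30],[0,0,0],60],[[0,0,35],[0,0,0],60],[[0,0,30],[0,0,0],50],[[0,0,20],[0,0,0],50],[[0,0,11],[0,0,0],50],[[0,0,0],[0,0,0],50],[[0,0,0],[0,0,0],50]]'
python3 - <<'E'
from h import *
from rig import viewer
import cv2
p,r=now(); print(p)
s=viewer.camera("scene"); cv2.imwrite("pics/s4.png",cv2.resize(s["pixels"][130:280,260:460,::-1],None,fx=4,fy=4,interpolation=cv2.INTER_CUBIC))
print((proj(s,p)-[260,130])*4)
E
```

```text
t: 8.38
ee_pos: [0.5956, 0.158, 0.1158]
ee_rot: [2.292, 2.148, 0.001]
wrist_force: [-0.9, 0.1, 1.4]
finger_gap: 0.586
finger_force: 0.0
[0.5956 0.158  0.1158]
[230.0368 319.6996]
```

View pics/s4.png

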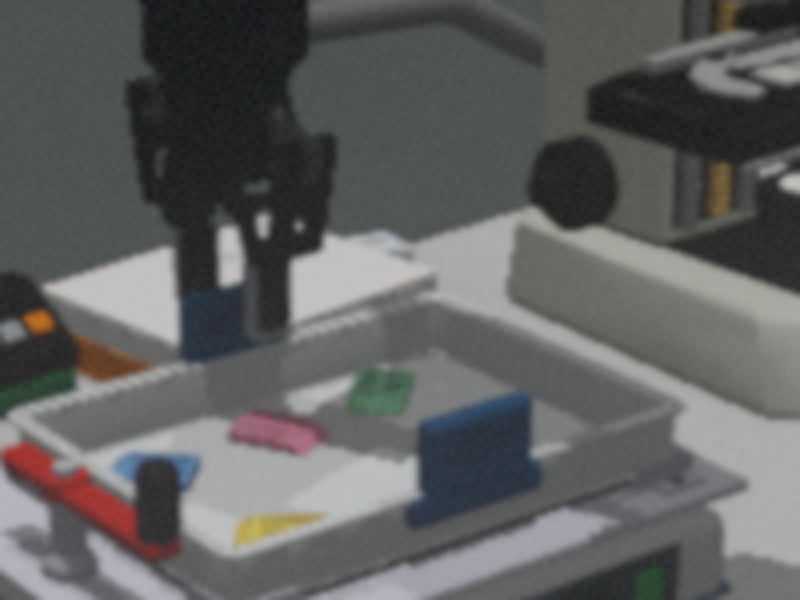

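The fingers straddle the far tab, with the inner fingertip at (268,335), just above the rim and clear of the cassettes. I'll close on it and work out the tilt rows.

```bash
python3 -m handwheel '[[[0,0,0],[0,0,0],5],[[0,0,0],[0,0,0],5],[[0,0,0],[0,0,0],5],[[0,0,0],[0,0,0],5],[[0,0,0],[0,0,0],5],[[0,0,0],[0,0,0],5]]' 100
cat >> h.py <<'E'
Y=R.from_euler('z',-3.6,degrees=True)
G=np.array([.5945,.158,.122])
TR=G-Y.apply([.0885,0,.048])          # tray origin, flat
PIV=TR+Y.apply([-.084,-.119,0])
E
python3 - <<'E'
from h import *
p,r=now(); print(p,PIV,TR)
for d in ([-.7071,-.7071,0],[-.5,-.866,0],[-.866,-.5,0]):
    n=Y.apply(np.cross([0,0,1],d)); q=R.from_rotvec(.01*n)
    print(d,r.inv().apply(q.apply(p-PIV)-(p-PIV))*1e3,(r.inv()*q*r).as_rotvec())
    Q=R.from_rotvec(.5*n); print((Q.apply(p-PIV)+PIV), [ (Q.apply(Y.apply(v))+PIV)[2] for v in ([.003,.003,.003],[.003,.235,.003],[.165,.003,.003])])
E
```

```text
t: 8.93
ee_pos: [0.5956, 0.1576, 0.1169]
ee_rot: [2.293, 2.146, 0.002]
wrist_force: [-1.0, -0.0, 7.4]
finger_gap: 0.114
finger_force: 98.6
[0.5956 0.1576 0.1169] [0.4149 0.0501 0.074 ] [0.5062 0.1636 0.074 ]
[-0.7071, -0.7071, 0] [-0.3102 -0.3067 -2.0652] [-0.007   0.0071  0.    ]
[0.5612 0.1273 0.2107] [np.float64(0.07866676702555998), np.float64(0.15731524816841494), np.float64(0.13358510299600182)]
[-0.5, -0.866, 0] [-0.3791 -0.2154 -1.8941] [-0.005   0.0087  0.    ]
[0.5714 0.1211 0.2025] [np.float64(0.07859745302735283), np.float64(0.17491997644551943), np.float64(0.11743099406458055)]
[-0.866, -0.5, 0] [-0.2195 -0.3769 -2.0953] [-0.0086  0.005   0.    ]
[0.5542 0.137  0.2122] [np.float64(0.07859745302735283), np.float64(0.13421091920412337), np.float64(0.14585714610383124)]
```

```bash
python3 -m handwheel '[[[-0.3,-0.3,-2.4],[-0.007,0.0071,0],5],[[-0.3,-0.3,-2.4],[-0.007,0.0071,0],5],[[-0.3,-0.3,-2.4],[-0.007,0.0071,0],5],[[-0.3,-0.3,-2.4],[-0.007,0.0071,0],5],[[-0.3,-0.3,-2.4],[-0.007,0.0071,0],5],[[-0.3,-0.3,-2.1],[-0.007,0.0071,0],5],[[-0.3,-0.3,-2.1],[-0.007,0.0071,0],5],[[-0.3,-0.3,-2.1],[-0.007,0.0071,0],5],[[-0.3,-0.3,-2.1],[-0.007,0.0071,0],5],[[-0.3,-0.3,-2.1],[-0.007,0.0071,0],5]]' && python3 -m handwheel '[[[-0.3,-0.3,-2.1],[-0.007,0.0071,0],5],[[-0.3,-0.3,-2.1],[-0.007,0.0071,0],5],[[-0.3,-0.3,-2.1],[-0.007,0.0071,0],5],[[-0.3,-0.3,-2.1],[-0.007,0.0071,0],5],[[-0.3,-0.3,-2.1],[-0.007,0.0071,0],5],[[-0.3,-0.3,-2.1],[-0.007,0.0071,0],5],[[-0.3,-0.3,-2.1],[-0.007,0.0071,0],5],[[-0.3,-0.3,-2.1],[-0.007,0.0071,0],5],[[-0.3,-0.3,-2.1],[-0.007,0.0071,0],5],[[-0.3,-0.3,-2.1],[-0.007,0.0071,0],5]]'
python3 - <<'E'
from h import *
from rig import viewer,ctrl
import cv2
p,r=now(); print(p,(r*down(-3.6).inv()).as_rotvec(),ctrl.get_state()["joint_pos"])
w=viewer.camera("wrist")["pixels"];s=viewer.camera("scene")["pixels"]
a=np.hstack([cv2.resize(w,(400,300)),cv2.resize(s[150:330,220:460],(400,300))])[:,:,::-1]
cv2.imwrite("pics/a5.png",a)
E
```

```text
t: 9.77
ee_pos: [0.5913, 0.1538, 0.1376]
ee_rot: [2.289, 2.143, 0.157]
wrist_force: [-0.3, -0.1, -3.8]
finger_gap: 0.112
finger_force: 97.7
t: 10.6
ee_pos: [0.586, 0.1491, 0.1579]
ee_rot: [2.278, 2.133, 0.313]
wrist_force: [0.3, -0.2, -3.5]
finger_gap: 0.117
finger_force: 97.7
[0.586  0.1491 0.1579] [ 0.1332 -0.1495 -0.0031] [0.1753 0.3427 1.7445 0.1347 0.8875 0.1649]
```

View pics/a5.png

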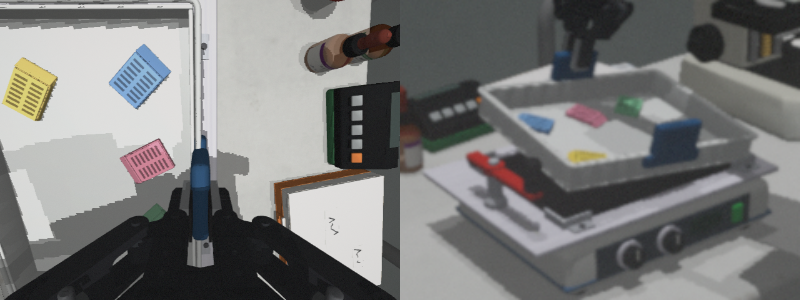

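The tray is tipping towards the near right corner in the grip, and the cassettes haven't slid yet at about 11°. I'll continue to about 30°.

```bash
M='ok'; python3 -m handwheel '[[[-0.3,-0.3,-2.1],[-0.007,0.0071,0],5],[[-0.3,-0.3,-2.1],[-0.007,0.0071,0],5],[[-0.3,-0.3,-2.1],[-0.007,0.0071,0],5],[[-0.3,-0.3,-2.1],[-0.007,0.0071,0],5],[[-0.3,-0.3,-2.1],[-0.007,0.0071,0],5],[[-0.3,-0.3,-2.1],[-0.007,0.0071,0],5],[[0,0,0],[0,0,0],5],[[0,0,0],[0,0,0],5],[[0,0,0],[0,0,0],5],[[0,0,0],[0,0,0],5]]' && python3 -m handwheel '[[[-0.3,-0.3,-2.1],[-0.007,0.0071,0],5],[[-0.3,-0.3,-2.1],[-0.007,0.0071,0],5],[[-0.3,-0.3,-2.1],[-0.007,0.0071,0],5],[[-0.3,-0.3,-2.1],[-0.007,0.0071,0],5],[[-0.3,-0.3,-2.1],[-0.007,0.0071,0],5],[[-0.3,-0.3,-2.1],[-0.007,0.0071,0],5],[[-0.3,-0.3,-2.1],[-0.007,0.0071,0],5],[[-0.3,-0.3,-2.1],[-0.007,0.0071,0],5],[[-0.3,-0.3,-2.1],[-0.007,0.0071,0],5],[[-0.3,-0.3,-2.1],[-0.007,0.0071,0],5]]' && python3 -m handwheel '[[[-0.3,-0.3,-2.1],[-0.007,0.0071,0],5],[[-0.3,-0.3,-2.1],[-0.007,0.0071,0],5],[[-0.3,-0.3,-2.1],[-0.007,0.0071,0],5],[[-0.3,-0.3,-2.1],[-0.007,0.0071,0],5],[[-0.3,-0.3,-2.1],[-0.007,0.0071,0],5],[[-0.3,-0.3,-2.1],[-0.007,0.0071,0],5],[[-0.3,-0.3,-2.1],[-0.007,0.0071,0],5],[[-0.3,-0.3,-2.1],[-0.007,0.0071,0],5],[[-0.3,-0.3,-2.1],[-0.007,0.0071,0],5],[[-0.3,-0.3,-2.1],[-0.007,0.0071,0],5]]' && python3 -m handwheel '[[[-0.3,-0.3,-2.1],[-0.007,0.0071,0],5],[[-0.3,-0.3,-2.1],[-0.007,0.0071,0],5],[[-0.3,-0.3,-2.1],[-0.007,0.0071,0],5],[[-0.3,-0.3,-2.1],[-0.007,0.0071,0],5],[[0,0,0],[0,0,0],5],[[0,0,0],[0,0,0],5],[[0,0,0],[0,0,0],5],[[0,0,0],[0,0,0],5],[[0,0,0],[0,0,0],5],[[0,0,0],[0,0,0],5]]'
cat > look.py <<'E'
from h import *
from rig import viewer,ctrl
import cv2,sys
p,r=now(); print(p,(r*down(-3.6).inv()).as_rotvec(),ctrl.get_state()["joint_pos"])
w=viewer.camera("top");s=viewer.camera("scene")
np.savez("last.npz",tm=w["mtx"],tp=w["pose"],sm=s["mtx"],sp=s["pose"])
a=np.vstack([cv2.resize(w["pixels"][170:350,190:470],(467,300)),cv2.resize(s["pixels"][120:300,240:520],(467,300))])[:,:,::-1]
cv2.imwrite(sys.argv[1],a)
# predicted tray points from tool pose, rigid grip from flat
rel=R.from_rotvec((r*down(-3.6).inv()).as_rotvec()); p0=np.array([.5956,.1576,.1169])
for n,v in dict(gather=[-.081,-.116,.003],nl=[-.081,.116,.003],fr=[.081,-.116,.003]).items():
    q=rel.apply(TR+Y.apply(v)-p0)+p; print(n,q,(proj(w,q)-[190,170])*1.667,(proj(s,q)-[240,120])*1.667+[0,300])
E
python3 look.py pics/a6.png
```

```text
t: 11.53
ee_pos: [0.5822, 0.1458, 0.1694]
ee_rot: [2.269, 2.124, 0.405]
wrist_force: [-0.3, 1.1, -4.5]
finger_gap: 0.112
finger_force: 97.8
t: 12.37
ee_pos: [0.5743, 0.1388, 0.1884]
ee_rot: [2.25, 2.106, 0.56]
wrist_force: [-0.9, -0.2, -4.2]
finger_gap: 0.112
finger_force: 97.8
t: 13.2
ee_pos: [0.5652, 0.1307, 0.206]
ee_rot: [2.225, 2.083, 0.713]
wrist_force: [0.0, 0.0, -3.0]
finger_gap: 0.11
finger_force: 97.9
t: 14.03
ee_pos: [0.5613, 0.1274, 0.2125]
ee_rot: [2.213, 2.072, 0.771]
wrist_force: [0.2, -0.8, -2.8]
finger_gap: 0.111
finger_force: 97.9
[0.5613 0.1274 0.2125] [ 0.3317 -0.372  -0.0029] [ 0.0331  0.1706  1.9271  0.4889  0.7084 -0.2222]
gather [0.4161 0.0522 0.0808] [417.5115 246.7152] [312.2014 502.67  ]
nl [0.4163 0.2704 0.1598] [157.6786 252.627 ] [152.9686 489.4139]
fr [0.5674 0.0324 0.1352] [443.7391  61.5855] [228.8169 414.4995]
```

View pics/a6.png

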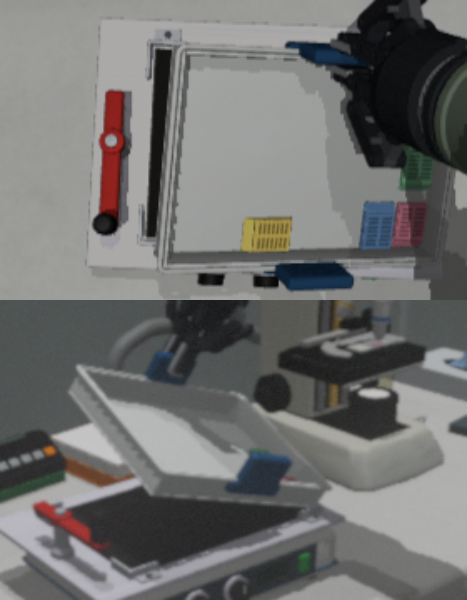

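The top panel shows the lever parked, with pink (408,225), blue (377,225) and green (415,170) at the corner. Yellow (266,234) is still along the near wall, so I'll wait and track it by colour.

```bash
python3 -m handwheel '[[[0,0,0],[0,0,0],5],[[0,0,0],[0,0,0],5],[[0,0,0],[0,0,0],5],[[0,0,0],[0,0,0],5],[[0,0,0],[0,0,0],5],[[0,0,0],[0,0,0],5]]'
cat > col.py <<'E'
from h import *
from rig import viewer
import cv2
p,r=now(); rel=r*down(-3.6).inv(); p0=np.array([.5956,.1576,.1169])
o=rel.apply(TR-p0)+p; Rt=rel*Y
w=viewer.camera("top"); im=w["pixels"]; h=cv2.cvtColor(im,cv2.COLOR_RGB2HSV)
for n,(lo,hi) in dict(pink=(160,179),yellow=(20,33),green=(50,85),blue=(98,112)).items():
    m=cv2.inRange(h,(lo,60,70),(hi,255,255)); m[:180]=0;m[345:]=0;m[:,:285]=0;m[:,470:]=0
    k,l,st,ce=cv2.connectedComponentsWithStats(m)
    for j in np.argsort(-st[1:,4])[:2]+1:
        d=w["pose"][:3,:3]@np.linalg.solve(w["mtx"],[*ce[j],1]); c=w["pose"][:3,3]
        cl,dl=Rt.inv().apply(c-o),Rt.inv().apply(d); q=cl+dl*(.008-cl[2])/dl[2]
        print(n,st[j,4],ce[j],"tray mm",q*1e3,"dist",np.linalg.norm(q[:2]-[-.081,-.116])*1e3)
E
python3 col.py
```

```text
t: 14.63
ee_pos: [0.5613, 0.1273, 0.2126]
ee_rot: [2.214, 2.072, 0.772]
wrist_force: [-0.8, -0.3, -3.3]
finger_gap: 0.113
finger_force: 97.9
pink 323 [432.8483 304.9628] tray mm [-59.3324 -97.5304   8.    ] dist 28.471221395034885
yellow 579 [354.5216 310.4525] tray mm [-65.5178  21.0539   8.    ] dist 137.92564660094956
green 65 [444.3846 270.7846] tray mm [  -9.2237 -108.324     8.    ] dist 72.18556784773618
green 28 [431.1071 278.3214] tray mm [-20.2437 -88.9369   8.    ] dist 66.5111949270816
blue 536 [415.9272 304.9683] tray mm [-58.9828 -70.7391   8.    ] dist 50.33193654414677
blue 223 [382.2915 339.6368] tray mm [-108.8732  -25.5453    8.    ] dist 94.65185881274402
```

Yellow is hanging on the near wall (138 mm), so I'll rock the slope towards the right to close it up.

```bash
cat > rock.py <<'E'
from h import *
import sys
p,r=now(); r0=down(-3.6); p0=np.array([.5956,.1576,.1169]); rel=r*r0.inv()
a=Y.inv().apply(rel.as_rotvec()); print("tray rotvec",a)
b=np.array([float(sys.argv[1]),float(sys.argv[2]),a[2]]); n=int(sys.argv[3])
piv=rel.apply(PIV-p0)+p; print("pivot",piv); P=[]
for i in range(1,n+1):
    S=R.from_rotvec(Y.apply(a+(b-a)*i/n)); P.append((piv+S.apply(p0-PIV),S*r0))
print(plan(P,p,r)[0])
E
python3 rock.py .52 -.25 12
```

```text
tray rotvec [ 0.3544 -0.3507 -0.0031]
pivot [0.4143 0.0506 0.0762]
[-1.2  0.8 -0.2] [0.008 0.013 0.004]
[-1.3  0.8 -0.2] [0.008 0.014 0.004]
[-1.2  0.8 -0.2] [0.008 0.013 0.003]
[-1.3  0.8 -0.2] [0.008 0.013 0.004]
[-1.2  0.8 -0.2] [0.008 0.014 0.004]
[-1.2  0.7 -0.2] [0.007 0.013 0.004]
[-1.3  0.8 -0.2] [0.008 0.014 0.004]
[-1.2  0.8 -0.3] [0.008 0.013 0.004]
[-1.3  0.8 -0.2] [0.008 0.013 0.003]
[-1.2  0.8 -0.2] [0.008 0.014 0.004]
[-1.2  0.8 -0.3] [0.007 0.013 0.004]
[-1.3  0.8 -0.2] [0.008 0.014 0.004]
[0.5695 0.1115 0.2114]
```

```bash
python3 -m handwheel '[[[-1.2,0.8,-0.2],[0.008,0.013,0.004],5],[[-1.3,0.8,-0.2],[0.008,0.014,0.004],5],[[-1.2,0.8,-0.2],[0.008,0.013,0.004],5],[[-1.3,0.8,-0.2],[0.008,0.014,0.004],5],[[-1.2,0.8,-0.2],[0.008,0.013,0.004],5],[[-1.2,0.8,-0.2],[0.008,0.013,0.004],5]]' && python3 -m handwheel '[[[-1.2,0.8,-0.2],[0.008,0.013,0.004],5],[[-1.3,0.8,-0.2],[0.008,0.014,0.004],5],[[-1.2,0.8,-0.2],[0.008,0.013,0.004],5],[[-1.3,0.8,-0.2],[0.008,0.014,0.004],5],[[-1.2,0.8,-0.2],[0.008,0.013,0.004],5],[[-1.2,0.8,-0.2],[0.008,0.013,0.004],5],[[0,0,0],[0,0,0],5],[[0,0,0],[0,0,0],5],[[0,0,0],[0,0,0],5],[[0,0,0],[0,0,0],5]]'; python3 col.py; python3 rock.py .52 -.25 1
```

```text
t: 15.18
ee_pos: [0.5657, 0.119, 0.2123]
ee_rot: [-2.159, -2.018, -0.793]
wrist_force: [-0.4, -0.3, -4.1]
finger_gap: 0.113
finger_force: 98.0
t: 16.02
ee_pos: [0.5695, 0.1118, 0.2114]
ee_rot: [-2.088, -1.951, -0.806]
wrist_force: [-0.2, -0.4, -3.8]
finger_gap: 0.111
finger_force: 98.0
pink 413 [437.4068 303.6804] tray mm [ -58.6669 -102.3944    8.    ] dist 26.151114758648326
yellow 545 [399.9486 309.0404] tray mm [-65.431  -38.2897   8.    ] dist 79.25451413317687
green 450 [440.5222 269.2889] tray mm [  -9.3679 -100.4962    8.    ] dist 73.29069689225076
blue 462 [421.1926 304.0779] tray mm [-58.9217 -73.6772   8.    ] dist 47.73546425653207
blue 162 [396.1296 335.9753] tray mm [-103.027   -37.1128    8.    ] dist 81.90466442456963
tray rotvec [ 0.5195 -0.2478 -0.0046]
pivot [0.414  0.0511 0.0766]
[ 0.1 -0.2 -0.4] [-0.002  0.001 -0.001]
[0.5692 0.1118 0.2118]
```

```bash
python3 -m handwheel '[[[0,0,0],[0,0,0],5],[[0,0,0],[0,0,0],5],[[0,0,0],[0,0,0],5],[[0,0,0],[0,0,0],5],[[0,0,0],[0,0,0],5],[[0,0,0],[0,0,0],5],[[0,0,0],[0,0,0],5],[[0,0,0],[0,0,0],5],[[0,0,0],[0,0,0],5],[[0,0,0],[0,0,0],5]]'; python3 col.py; python3 look.py pics/a7.png
```

```text
t: 16.9
ee_pos: [0.5697, 0.1117, 0.2113]
ee_rot: [-2.088, -1.951, -0.806]
wrist_force: [0.6, 0.6, -3.3]
finger_gap: 0.115
finger_force: 98.0
pink 411 [437.4428 303.708 ] tray mm [ -58.7959 -102.3514    8.    ] dist 26.063489114967496
yellow 545 [400.0972 308.9853] tray mm [-65.4708 -38.4147   8.    ] dist 79.12419033586183
green 449 [440.5791 269.2561] tray mm [  -9.4065 -100.457     8.    ] dist 73.26127567992549
blue 458 [421.3515 303.893 ] tray mm [-58.7612 -73.8012   8.    ] dist 47.70011222997921
blue 156 [396.4936 335.8462] tray mm [-102.9826  -37.6015    8.    ] dist 81.42214171708932
[0.5697 0.1116 0.2113] [ 0.5029 -0.2798 -0.0051] [-0.1049  0.2425  1.8696  0.6881  0.9068 -0.4384]
gather [0.4162 0.0518 0.0812] [418.1389 246.6614] [312.5007 502.2124]
nl [0.4154 0.2537 0.1953] [176.4109 253.3307] [167.1488 449.258 ]
fr [0.5723 0.031  0.1189] [441.0587  59.4635] [226.579  426.2857]
```

All at rest: the cassettes are within 80 mm, the gather corner is at 81 mm, and its neighbours are at 195 and 119 mm.

```bash
python3 -c "
from rig import job; print(job.finish_job())"
```

```text
the job is handed in; nothing more can be done
None
```

I handed the job in (no verdict came back) with the lever parked over the white line and the tray still gripped and held at about 33° towards its near right corner; by my measurements all four cassettes were at rest within 80 mm of it.

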